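Shake the last brass blanks out of the rinsing cup

TASK

Three brass blanks are caught on the inner lip of the steel rinsing cup that stands upside down on the round cork mat. Pick the cup up by its wooden grip and, holding it over the wooden tray, shake and rock it without knocking it on the tray until it grows no lighter and all three blanks lie in the tray. Then gently stand the empty cup upside down again, wholly on the cork mat, and let go; do not touch the blanks with the fingers, and leave the hammer, mug and punch where they are.

Things in the scene. Friction and masses are not known exactly. Their poses are not given: they have to be found in the camera images.
- cup: upturned round steel cup, 92 mm outside diameter, 60 mm high, walls 3 mm, about 0.30 kg empty (0.25 to 0.35), closed end on top. A square dark-wood grip, 36 x 36 mm and 40 mm tall, stands on the closed end: 100 mm in all. The mouth faces down. Origin: centre of the lower face; z up along the axis to the grip; x and y square to the grip's sides
- cup_grip (a point): middle of the wooden grip, 80 mm above the cup's lower face; axes as the cup's
- cup_lip (a point): centre of the hole in the cup's mouth, 4 mm above the lower face: a flat lip 4 mm thick narrows the mouth to 36 mm. Blanks stay on the lip while the cup is carried level and smoothly. Brisk sideways strokes (40 mm to and fro, each within 0.15 s, in several directions) slide them to the hole, as does tilting by 35 degrees or so this way and that: those on the high side slide out
- mat: fixed round cork mat, 150 mm across and 6 mm thick; the cup starts in its middle. Origin: centre of the underside, on the bench
- tray: fixed open wooden tray with a blue lining, outside 240 (x) x 190 (y) mm, 50 mm high, walls and floor 8 mm. Origin: centre of the underside, on the bench; mat and tray change sides from start to start
- blank0: one of three alike round brass blanks, a plain disc 24 mm across and 16 mm thick, about 61 g (52 to 73 g); starts hidden inside the upturned cup, lying on its lip against the wall. Origin: centre of one flat face; z along the disc's axis
- blank1: one of three alike round brass blanks, a plain disc 24 mm across and 16 mm thick, about 61 g (52 to 73 g); starts hidden inside the upturned cup, lying on its lip against the wall. Origin: centre of one flat face; z along the disc's axis
- blank2: one of three alike round brass blanks, a plain disc 24 mm across and 16 mm thick, about 61 g (52 to 73 g); starts hidden inside the upturned cup, lying on its lip against the wall. Origin: centre of one flat face; z along the disc's axis
- hammer: bystander: hammer lying on the bench, 240 mm long. Leave it alone
- mug: bystander: white mug, 76 mm across, 85 mm high; origin centre of the underside. Leave it alone
- punch: bystander: square dark steel punch, 110 x 10 x 10 mm, lying on the bench between mat and tray; origin centre of the underside, x along it. Leave it alone
Not all that is in view belongs to the job. What is shaped like the cup but red or turquoise is not meant.

How it is judged:
By the outcome, as a careful person would: the job done as asked, in the order asked, and still so for the second after the job is handed in, with the robot touching nothing.
It also fails if it takes over 67 s, if anything falls off the work surface, if the arm or the gripper's body presses on something with over 40 N, if the wrist force passes 120 N, or if a joint passes its speed limit or range.

ROBOT

A 6-joint arm with a two-finger parallel gripper is mounted at the origin on the work surface. World frame = base frame: x ahead of the robot, y to its left, z up, the work surface at z = 0. Lengths are in m, angles in rad, forces in N, time in s.
With the tool pointing down it reaches from about 0.35 to 0.925 m from the base axis. Payload 6.4 kg.
Tool frame: the origin (TCP) lies midway between the tips of the shut fingers; the grasp point (between the pads) lies 19 mm behind it (grasp_offset is the distance from the TCP to the grasp point, in m); z points along the fingers, y is the line along which they close (so a half turn about z gives the same grasp; the last joint's range is limited). The gripper opens to 94 mm and grips with 3 to 60 N. Pads are 16 mm wide; open, the fingers measure 119 mm over their backs; the gripper's body (75 mm by 177 mm) begins 78 mm behind the grasp point.
Start: joints at [-1.447, 0.245, 1.558, -0, 1.339, -0.174], TCP at [0.191, -0.621, 0.205] pointing down, gripper open.
Joint ranges: [-3.13, 3.13], [-1.02, 2.26], [0.13, 2.54], [-0.95, 4.09], [0.21, 2.88], [-2.74, 2.74]. Speed limits (rad/s): [2.57, 2.57, 3.14, 3.14, 3.14, 3.14].

INTERFACE

Orientations are given as a unit quaternion [x, y, z, w].
In Python, from station import get_obs, read_camera, sign_off, grasp_offset gives the robot as it stands.
- The arm moves only by the tool play_rows, never from a script. Its argument "plan" is one flat list of numbers, 6 for each row, row after row: the shift along the tool's x, y, z in units of 25 cm (1.0 is 25 cm), then the turn, a rotation vector about the tool's x, y, z in units of 180 degrees (1.0 is 180 degrees). In form: [x, y, z, ax, ay, az, x, y, z, ax, ay, az, ...]. A call has 1 to 20 rows; each row is the pose to reach, as a shift and turn from the pose commanded when the call began, along the tool's axes at that moment, turning the shorter way round; what a row does not reach only later rows make up. A row lasts 1/12 s, in which the tool goes at most 41.7 mm and 7.16 degrees, less where a joint would pass 70% of its speed; a pose out of reach is approached as far as the arm can. A call with a number of a shift or a turn outside -1 to 1 is refused whole. A call with a gripper value outside its range is refused whole. "claw" is the gripper's target within -1 to 1 (shut at 1, half-way at 0, fully open at -1), set as the call begins (left out, the last holds). The fingers move at their own pace and stop on an object; "grip_force" is the grip in N (left out, the last holds). Time passes only in rows, so rows that repeat a pose let the fingers close. It gives the time, the measured TCP pose, the force, the opening and the grip force at its end, in the units of the state.
- get_obs(): the state, without advancing time (a new reading comes with each control period).
- read_camera(name): name is "side" or "top" or "wrist"; returns a dict with "img" (480x640x3 uint8, red, green, blue), "z_map" (480x640 float32, m along the optical axis (not along the pixel's ray), 0 where there is no reading), "camera_matrix" (3x3 intrinsics, pixels), "k1" (the pictures are not rectified: a ray, as slopes to the right and down, at radius r is drawn at 1 + k1 r^2 times it, then the intrinsics apply), "R" (3x3) and "t" (3): a world point X has camera coordinates R X + t. Camera axes: x right, y down, z forward; pixel columns grow to the right and rows downward; lengths in m; the calibration is good to about 2 mm. A picture is of the moment at which its call begins.
- sign_off(): hands the job in; it is judged then, once.
The state is a dict: "t": time; "joints": joint angles; "dq": joint speeds; "joint_efforts": joint torques, N m; "tool_pos": TCP position; "ee_rot": TCP orientation; "force": force on the tool from outside, world axes, zero at the start; "moment": the same for the moment, N m; "opening": finger opening in m; "gripper_force": force on a finger pad.
Only numpy, scipy, OpenCV 4.12 (cv2) and the standard library are available. Lean on these libraries where they do the work, as an engineer would, in place of code of your own. Each camera call takes 0.05 s, during which the arm holds its last target. There are 200 camera calls.

## Working session

There is one attempt and no reset: what is moved stays moved. The work goes in short steps, Python scripts to look and compute and a tool call to move; the robot and the scene stay as the last step left them, time stands still between calls to the robot, and variables do not carry over. Pictures are saved under pics/ and viewed, at most 10 in all, crops included, and the job is handed in when it is done.

Besides the shell and the picture viewer there is one more tool, called after "Call:" as name(argument=value, ...), one argument or row to a line, values as JSON. play_rows: Moves the arm, as the interface text tells. Its arguments: {"type":"object","properties":{"plan":{"type":"array"},"claw":{"type":"number"},"grip_force":{"type":"number"}},"required":["plan"]}

```bash
mkdir -p pics; cat > h.py <<'E'
import numpy as np,cv2
from station import *
def snap(n,f):
    c=read_camera(n); cv2.imwrite('pics/'+f,c['img'][:,:,::-1]); np.savez('pics/'+n,**{k:np.array(v) for k,v in c.items()}); return c
def pt(n,u,v):
    c=np.load('pics/'+n+'.npz'); K=c['camera_matrix']; k=float(c['k1'])
    d=np.array([(u-K[0,2])/K[0,0],(v-K[1,2])/K[1,1]]); s=d.copy()
    for _ in range(20): s=d/(1+k*(s@s))
    z=float(np.median(c['z_map'][int(v)-1:int(v)+2,int(u)-1:int(u)+2]))
    return c['R'].T@(np.array([s[0]*z,s[1]*z,z])-c['t'])
E
python3 - <<'E'
from h import *
snap('top','top0.png');snap('side','side0.png');o=get_obs()
print(o,grasp_offset)
E
```

```text
{'t': 0.1, 'joints': array([-1.44711068e+00,  2.45727032e-01,  1.55882921e+00,  1.89169548e-06,
        1.33871738e+00, -1.74102771e-01]), 'dq': array([-0.00032236, -0.00298522, -0.00391418,  0.00011163,  0.00039841,
        0.00104002]), 'joint_efforts': array([-9.60018988e-04, -4.16916275e+01, -3.15524411e+01,  6.86779968e-02,
        3.09818191e-02, -5.85540874e-05]), 'tool_pos': array([ 0.1906538 , -0.62086805,  0.20450037]), 'ee_rot': array([ 9.88935404e-01,  1.48344397e-01,  2.21051908e-05, -8.40194777e-04]), 'force': array([-0.45368561,  0.34485326,  0.15668172]), 'moment': array([-0.03406835,  0.0278203 , -0.03688371]), 'gripper_force': 0.0, 'opening': 0.09380612377997016} 0.0188
```

View pics/top0.png

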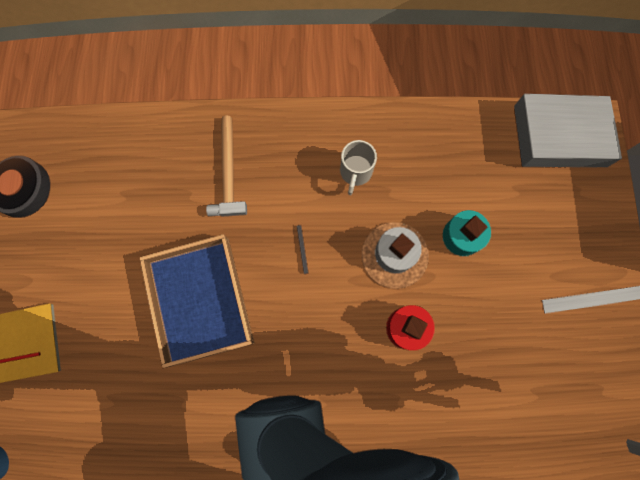

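View pics/side0.png

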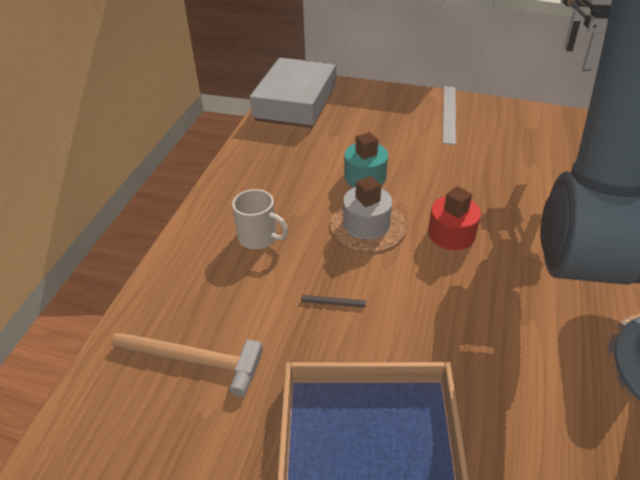

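The top view shows the steel cup at about (400,249), its grip top at (402,246), on the mat centred at (396,255). The tray corners are at about (142,260), (224,238), (250,343) and (163,365). Next I'll enlarge the cup.

```bash
python3 - <<'E'
from h import *
im=cv2.imread('pics/top0.png'); cv2.imwrite('pics/c.png',cv2.resize(im[205:295,350:500],None,fx=5,fy=5,interpolation=cv2.INTER_CUBIC))
for n,u,v in [('grip',402,246),('tur',474,229),('red',414,327),('mug',358,165),('tray fl',196,302),('c1',144,260),('c2',224,239),('c3',248,342),('c4',164,363),('punch',300,230),('punch2',305,270),('hammer',226,209)]: print(n,pt('top',u,v).round(4))
E
```

```text
grip [ 0.5551 -0.1986  0.1067]
tur [ 0.5897 -0.351   0.0994]
red [ 0.3948 -0.2159  0.0995]
mug [ 0.7666 -0.1251  0.005 ]
tray fl [0.4561 0.2375 0.0082]
c1 [0.5436 0.3437 0.0478]
c2 [0.587  0.1708 0.0485]
c3 [0.3703 0.1159 0.0499]
c4 [0.3281 0.2902 0.0481]
punch [0.6133 0.0095 0.0093]
punch2 [ 0.5231 -0.001   0.011 ]
hammer [0.6599 0.1732 0.0255]
```

View pics/c.png

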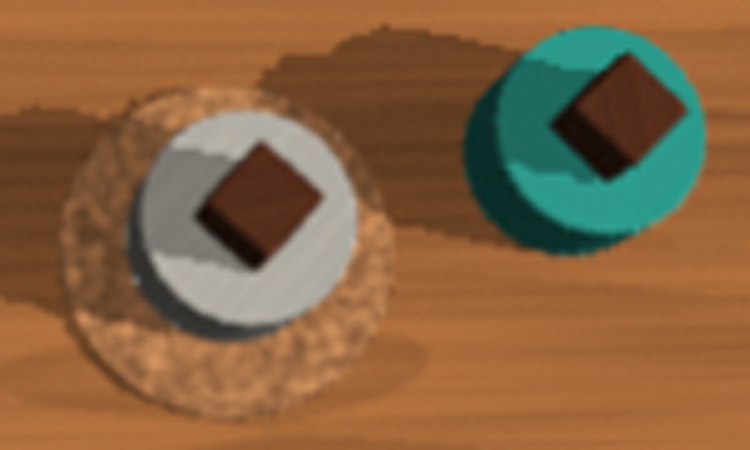

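The enlarged crop shows the top face of the steel cup's grip with corners at about (262,142), (322,197), (262,250) and (202,205). That puts its centre near (402.4,244.6) in the full image.

```bash
python3 - <<'E'
from h import *
c=np.load('pics/top.npz');K=c['camera_matrix'];k=float(c['k1'])
def at(u,v,h):
    d=np.array([(u-K[0,2])/K[0,0],(v-K[1,2])/K[1,1]]);s=d.copy()
    for _ in range(20): s=d/(1+k*(s@s))
    r=c['R'].T@np.array([*s,1]);C=-c['R'].T@c['t'];return (C+r*(h-C[2])/r[2])[:2]
P=[at(350+x/5-.4,205+y/5-.4,.106) for x,y in [(262,142),(322,197),(262,250),(202,205)]]
print(np.round(P,4),np.mean(P,0))
for a,b in [(0,1),(1,2),(2,3),(3,0)]: e=P[b]-P[a];print(np.degrees(np.arctan2(e[1],e[0])),np.linalg.norm(e))
m=[at(350+x/5-.4,205+y/5-.4,.006) for x,y in [(62,250),(395,250),(228,88),(228,418)]];print('mat',np.round(m,4),np.mean(m,0))
print('cuptop',np.mean([at(350+x/5-.4,205+y/5-.4,.066) for x,y in [(140,215),(357,220),(248,110),(250,327)]],0))
from scipy.spatial.transform import Rotation as R
print(R.from_quat(get_obs()['ee_rot']).as_matrix().round(3))
E
```

```text
[[ 0.5819 -0.2   ]
 [ 0.559  -0.2232]
 [ 0.5378 -0.1978]
 [ 0.5564 -0.1745]] [ 0.55878096 -0.19888069]
-134.78556587665372 0.03258387769536687
129.89602322311592 0.03304555964928718
51.27920362858887 0.029826581674122228
-45.00610301717095 0.03605482168882759
mat [[ 0.5562 -0.1271]
 [ 0.5539 -0.2757]
 [ 0.629  -0.2044]
 [ 0.4806 -0.1975]] [ 0.55491884 -0.20119846]
cuptop [ 0.55847539 -0.20029521]
[[ 0.956  0.293 -0.   ]
 [ 0.293 -0.956  0.002]
 [ 0.    -0.002 -1.   ]]
```

```bash
cat >> h.py <<'E'
from scipy.spatial.transform import Rotation as Ro
def rel(p,yaw):
    "world TCP target and angle (deg) of the tool's y axis, tool down -> row numbers"
    o=get_obs();A=Ro.from_quat(o['ee_rot']);y=np.radians(yaw)
    Y=np.array([np.cos(y),np.sin(y),0]);Z=np.array([0,0,-1.]);B=Ro.from_matrix(np.c_[np.cross(Y,Z),Y,Z])
    print(np.round(np.r_[A.inv().apply(np.array(p)-o['tool_pos'])/.25,(A.inv()*B).as_rotvec()/np.pi],3))
E
python3 -c "
from h import *
rel([.556,-.2,.17],-45)"
```

```text
[ 1.891 -1.18   0.141 -0.    -0.    -0.155]
```

Call:
play_rows(
  plan=[0.95,-0.59,0,0,0,-0.08,0.95,-0.59,0,0,0,-0.08,0.95,-0.59,0,0,0,-0.08,0.95,-0.59,0,0,0,-0.08,0.95,-0.59,0,0,0,-0.08,0.95,-0.59,0,0,0,-0.08,0.95,-0.59,0,0,0,-0.08],
  claw=-1,
)

```text
t: 0.68
tool_pos: [0.3759, -0.4078, 0.205]
ee_rot: [0.962, 0.272, 0.0, -0.001]
force: [0.2, 0.6, 0.4]
opening: 0.0943
gripper_force: 0.0
```

```bash
python3 -c "
from h import *
rel([.556,-.2,.17],-45)"
```

```text
[ 1.049 -0.331  0.141 -0.    -0.    -0.075]
```

Call:
play_rows(
  plan=[1.0,-0.33,0.14,0,0,-0.075,1.0,-0.33,0.14,0,0,-0.075,1.0,-0.33,0.14,0,0,-0.075,1.0,-0.33,0.14,0,0,-0.075,1.0,-0.33,0.14,0,0,-0.075,1.0,-0.33,0.14,0,0,-0.075,1.0,-0.33,0.14,0,0,-0.075,1.0,-0.33,0.14,0,0,-0.075],
)

```text
t: 1.35
tool_pos: [0.5457, -0.2065, 0.1691]
ee_rot: [0.923, 0.385, -0.0, -0.001]
force: [-0.7, 0.4, 0.3]
opening: 0.0942
gripper_force: 0.0
```

```bash
python3 -c "
from h import *
snap('wrist','w1.png')
rel([.556,-.2,.073],-45)
for u,v in [(320,240),(320,300)]: print(pt('wrist',u,v))"
```

```text
[ 0.055  0.009  0.386 -0.001  0.     0.001]
[ 0.55184322 -0.19940723  0.1048859 ]
[ 0.49068084 -0.2599396  -0.00173808]
```

View pics/w1.png

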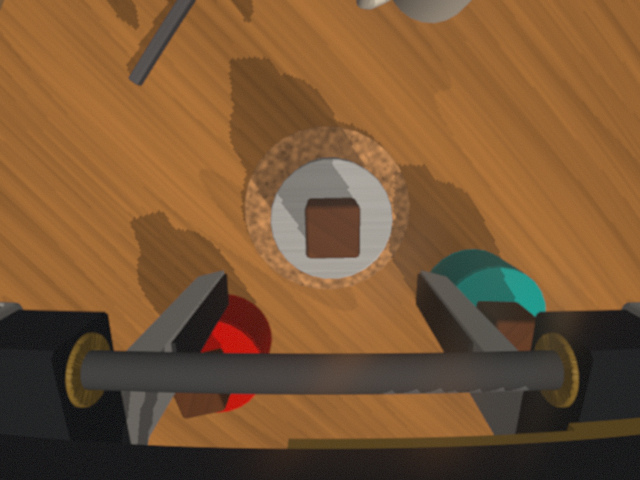

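The grip is square to the fingers. Its top face spans about x 307–359 and y 204–257, so its centre is about (333,231). The red and turquoise cups are clear of the descent path.

```bash
python3 -c "
from h import *
p=pt('wrist',333,231);print(p)
rel([p[0],p[1],.073],-45); rel([.5565,-.1995,.073],-45)"
```

```text
[ 0.56200062 -0.20111104  0.10470178]
[ 0.069  0.029  0.386 -0.001  0.     0.001]
[ 0.058  0.009  0.386 -0.001  0.     0.001]
```

Call:
play_rows(
  plan=[0.063,0.018,0.1,0,0,0,0.063,0.018,0.2,0,0,0,0.063,0.018,0.28,0,0,0,0.063,0.018,0.34,0,0,0,0.063,0.018,0.37,0,0,0,0.063,0.018,0.385,0,0,0,0.063,0.018,0.385,0,0,0,0.063,0.018,0.385,0,0,0],
)

```text
t: 2.07
tool_pos: [0.5594, -0.2028, 0.0753]
ee_rot: [0.924, 0.382, 0.0, 0.001]
force: [-0.1, -0.5, -0.6]
opening: 0.0943
gripper_force: 0.0
```

Call:
play_rows(
  plan=[0,0,0,0,0,0,0,0,0,0,0,0,0,0,0,0,0,0,0,0,0,0,0,0,0,0,0,0,0,0,0,0,0,0,0,0,0,0,0,0,0,0,0,0,0,0,0,0,0,0,0,0,0,0,0,0,0,0,0,0],
  claw=1,
  grip_force=45,
)

```text
t: 2.9
tool_pos: [0.5592, -0.2021, 0.0742]
ee_rot: [0.924, 0.382, 0.0, 0.0]
force: [1.7, -0.7, -0.5]
opening: 0.0358
gripper_force: 44.9
```

Call:
play_rows(
  plan=[0,0,-0.01,0,0,0,0,0,-0.03,0,0,0,0,0,-0.07,0,0,0,0,0,-0.13,0,0,0,0,0,-0.2,0,0,0,0,0,-0.28,0,0,0,0,0,-0.36,0,0,0,0,0,-0.44,0,0,0,0,0,-0.5,0,0,0,0,0,-0.54,0,0,0,0,0,-0.56,0,0,0,0,0,-0.56,0,0,0,0,0,-0.56,0,0,0,0,0,-0.56,0,0,0],
)

```text
t: 4.07
tool_pos: [0.5582, -0.2015, 0.2126]
ee_rot: [0.924, 0.382, -0.001, -0.001]
force: [-0.3, -0.1, -5.9]
opening: 0.0358
gripper_force: 44.9
```

```bash
python3 -c "
from h import *
o=get_obs();print(o['force'],o['moment'],o['opening'],o['tool_pos'])
cs=np.array([[.5436,.3437],[.587,.1708],[.3703,.1159],[.3281,.2902]]);c=cs.mean(0);print(c)
for y in (-45,0,45): rel([*c,.215],y)"
```

```text
[-0.31307579 -0.12211697 -5.9393079 ] [-0.02418768  0.01475031 -0.01112616] 0.03577610685421922 [ 0.55823056 -0.20147024  0.21264424]
[0.45725 0.23015]
[ 9.340e-01 -1.507e+00 -6.000e-03 -1.000e-03  0.000e+00 -0.000e+00]
[ 9.340e-01 -1.507e+00 -6.000e-03 -1.000e-03 -0.000e+00 -2.500e-01]
[ 9.340e-01 -1.507e+00 -6.000e-03 -1.000e-03 -0.000e+00 -5.000e-01]
```

Call:
play_rows(
  plan=[0.008,-0.013,0,0,0,-0.002,0.024,-0.038,0,0,0,-0.006,0.047,-0.076,0,0,0,-0.013,0.076,-0.123,0,0,0,-0.02,0.105,-0.17,0,0,0,-0.028,0.134,-0.217,0,0,0,-0.036,0.163,-0.263,0,0,0,-0.043,0.192,-0.31,0,0,0,-0.051,0.221,-0.357,0,0,0,-0.059,0.25,-0.404,0,0,0,-0.066,0.279,-0.45,0,0,0,-0.074,0.308,-0.497,0,0,0,-0.082,0.337,-0.544,0,0,0,-0.09,0.366,-0.59,0,0,0,-0.097,0.395,-0.637,0,0,0,-0.105,0.424,-0.684,0,0,0,-0.113,0.448,-0.722,0,0,0,-0.119,0.464,-0.748,0,0,0,-0.123,0.472,-0.76,0,0,0,-0.125,0.472,-0.76,0,0,0,-0.125],
)

```text
t: 5.73
tool_pos: [0.5081, 0.0166, 0.2142]
ee_rot: [0.831, 0.556, 0.0, 0.0]
force: [-1.3, 0.3, -4.9]
opening: 0.0357
gripper_force: 44.9
```

```bash
python3 -c "
from h import *
o=get_obs();print(o['force'],o['tool_pos'])
rel([.457,.230,.2126],0)"
```

```text
[-1.31060414  0.26346334 -4.91597508] [0.50813784 0.01658803 0.21422879]
[ 0.711 -0.515  0.006  0.     0.    -0.125]
```

Call:
play_rows(
  plan=[0.012,-0.009,0,0,0,-0.002,0.036,-0.026,0,0,0,-0.006,0.071,-0.052,0,0,0,-0.013,0.115,-0.083,0,0,0,-0.02,0.159,-0.115,0,0,0,-0.028,0.202,-0.147,0,0,0,-0.036,0.246,-0.178,0,0,0,-0.043,0.29,-0.21,0,0,0,-0.051,0.333,-0.241,0,0,0,-0.059,0.377,-0.273,0,0,0,-0.066,0.421,-0.305,0,0,0,-0.074,0.464,-0.336,0,0,0,-0.082,0.508,-0.368,0,0,0,-0.09,0.552,-0.4,0,0,0,-0.097,0.595,-0.431,0,0,0,-0.105,0.639,-0.463,0,0,0,-0.113,0.675,-0.489,0,0,0,-0.119,0.699,-0.506,0,0,0,-0.123,0.711,-0.515,0,0,0,-0.125,0.711,-0.515,0,0,0,-0.125],
)

```text
t: 7.4
tool_pos: [0.4572, 0.23, 0.2142]
ee_rot: [0.707, 0.707, -0.0, -0.0]
force: [0.5, 0.0, -5.9]
opening: 0.0357
gripper_force: 44.9
```

```bash
python3 -c "
from h import *
from time import sleep
for i in range(6):
  read_camera('top');o=get_obs();print(o['force'].round(2),o['tool_pos'].round(3),o['joints'].round(2))
"
```

```text
[ 0.28 -0.88 -5.47] [0.457 0.23  0.214] [ 0.24 -0.09  1.9  -0.    1.33  0.24]
[-0.06 -0.01 -4.96] [0.458 0.229 0.214] [ 0.24 -0.09  1.9  -0.    1.33  0.24]
[ 0.06  0.3  -4.51] [0.458 0.229 0.214] [ 0.24 -0.09  1.9  -0.    1.33  0.24]
[-0.58  0.62 -5.7 ] [0.458 0.229 0.214] [ 0.24 -0.09  1.9  -0.    1.33  0.24]
[ 0.22 -0.02 -5.11] [0.458 0.229 0.214] [ 0.24 -0.09  1.9  -0.    1.33  0.24]
[ 0.14  0.34 -4.62] [0.458 0.229 0.214] [ 0.24 -0.09  1.9  -0.    1.33  0.24]
```

Call:
play_rows(
  plan=[0,0,0.03,0,0,0,0,0,0.07,0,0,0,0,0,0.12,0,0,0,0,0,0.17,0,0,0,0,0,0.2,0,0,0,0,0,0.21,0,0,0,0,0,0.21,0,0,0],
)

```text
t: 8.28
tool_pos: [0.4566, 0.2293, 0.1602]
ee_rot: [0.707, 0.707, -0.001, -0.001]
force: [0.2, -0.5, -5.6]
opening: 0.0362
gripper_force: 44.9
```

Call:
play_rows(
  plan=[0,0,0,0.2,0,0,0,0,0,0.2,0,0,0,0,0,0.2,0,0,0,0,0,0.2,0,0,0,0,0,0.2,0,0,0,0,0,0.2,0,0,0,0,0,0.2,0,0,0,0,0,0.2,0,0,0,0,0,0.2,0,0,0,0,0,-0.2,0,0,0,0,0,-0.2,0,0,0,0,0,-0.2,0,0,0,0,0,-0.2,0,0,0,0,0,-0.2,0,0,0,0,0,-0.2,0,0,0,0,0,-0.2,0,0,0,0,0,-0.2,0,0,0,0,0,-0.2,0,0,0,0,0,-0.2,0,0,0,0,0,-0.2,0,0],
)

```text
t: 9.95
tool_pos: [0.451, 0.2286, 0.1573]
ee_rot: [0.672, 0.674, 0.216, 0.217]
force: [-0.4, -1.6, -6.5]
opening: 0.0362
gripper_force: 44.9
```

```bash
python3 -c "
from h import *
f=[]
for i in range(6):
  read_camera('top');o=get_obs();f.append(o['force'])
print(np.mean(f,0),o['tool_pos'],o['joints'].round(2));rel([.457,.23,.162],0)
"
```

```text
[ 0.13484121  0.11821802 -4.66838704] [0.459206   0.22961667 0.16381182] [ 0.36 -0.35  2.31 -0.37  0.61  0.6 ]
[ 0.002 -0.011  0.001  0.2   -0.    -0.001]
```

Call:
play_rows(
  plan=[0,0,0,0.2,0,0,0,0,0,0.2,0,0,0,0,0,0.2,0,0,0,0,0,0.2,0,0,0,0,0,0.2,0,0,0,0,0,0.2,0,0,0,0,0,0.2,0,0],
)

```text
t: 10.83
tool_pos: [0.46, 0.2292, 0.162]
ee_rot: [0.708, 0.706, 0.001, 0.001]
force: [-0.2, 0.3, -5.1]
opening: 0.0354
gripper_force: 44.9
```

Call:
play_rows(
  plan=[0,0,0,0,0.2,0,0,0,0,0,0.2,0,0,0,0,0,0.2,0,0,0,0,0,0.2,0,0,0,0,0,0.2,0,0,0,0,0,0.2,0,0,0,0,0,0.2,0,0,0,0,0,0.2,0,0,0,0,0,0.2,0,0,0,0,0,-0.2,0,0,0,0,0,-0.2,0,0,0,0,0,-0.2,0,0,0,0,0,-0.2,0,0,0,0,0,-0.2,0,0,0,0,0,-0.2,0,0,0,0,0,-0.2,0,0,0,0,0,-0.2,0,0,0,0,0,-0.2,0,0,0,0,0,-0.2,0,0,0,0,0,-0.2,0],
)

```text
t: 12.5
tool_pos: [0.4559, 0.2334, 0.1593]
ee_rot: [0.67, 0.674, -0.219, 0.219]
force: [-1.3, 0.2, -5.0]
opening: 0.0359
gripper_force: 44.9
```

Call:
play_rows(
  plan=[0,0,0,0,0.2,0,0,0,0,0,0.2,0,0,0,0,0,0.2,0,0,0,0,0,0.2,0,0,0,0,0,0.2,0,0,0,0,0,0.2,0,0,0,0,0,0.2,0],
)

```text
t: 13.08
tool_pos: [0.4577, 0.2286, 0.1629]
ee_rot: [0.708, 0.706, 0.001, 0.001]
force: [0.6, 0.1, -5.1]
opening: 0.0355
gripper_force: 45.0
```

```bash
python3 -c "
from h import *
f=[]
for i in range(8):
  read_camera('top');o=get_obs();f.append(o['force'])
print(np.mean(f,0),o['t'],o['tool_pos'],o['joints'].round(2));rel([.457,.23,.162],0)
a=snap('side','s2.png')['img'];b=snap('top','t2.png')['img']
cv2.imwrite('pics/s2c.png',np.hstack([cv2.resize(a[240:480,240:520],(400,343)),cv2.resize(b[200:388,110:329],(400,343))])[:,:,::-1])
"
```

```text
[-0.14094704  0.03471959 -4.41298737] 13.4833 [0.45722263 0.23015016 0.16141499] [ 0.24 -0.04  1.95 -0.    1.23  0.24]
[-0.001 -0.001 -0.002 -0.     0.     0.   ]
```

View pics/s2c.png

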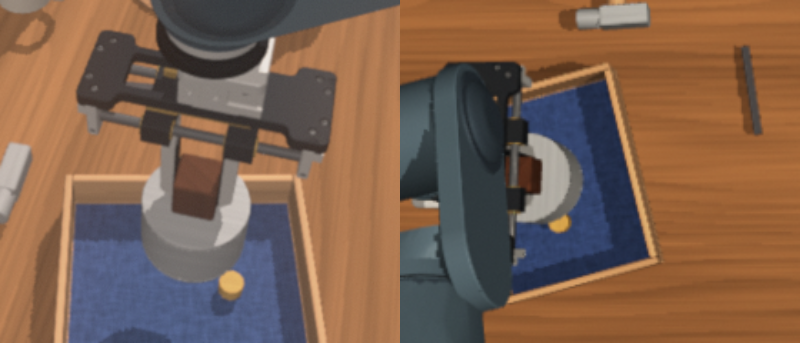

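The crops show one brass blank in the tray, at about (231,285) in the side crop and (560,222) in the top crop. I'll rock the cup along the diagonals next.

Call:
play_rows(
  plan=[0,0,0,0.15,0.15,0,0,0,0,0.15,0.15,0,0,0,0,0.15,0.15,0,0,0,0,0.15,0.15,0,0,0,0,0.15,0.15,0,0,0,0,0.15,0.15,0,0,0,0,0.15,0.15,0,0,0,0,0.15,0.15,0,0,0,0,0.15,0.15,0,0,0,0,-0.15,-0.15,0,0,0,0,-0.15,-0.15,0,0,0,0,-0.15,-0.15,0,0,0,0,-0.15,-0.15,0,0,0,0,-0.15,-0.15,0,0,0,0,-0.15,-0.15,0,0,0,0,-0.15,-0.15,0,0,0,0,-0.15,-0.15,0,0,0,0,-0.15,-0.15,0,0,0,0,-0.15,-0.15,0,0,0,0,-0.15,-0.15,0],
)

```text
t: 15.25
tool_pos: [0.4557, 0.2314, 0.1625]
ee_rot: [0.667, 0.668, 0.002, 0.329]
force: [-0.3, -0.5, -3.6]
opening: 0.0356
gripper_force: 45.0
```

Call:
play_rows(
  plan=[0,0,0,0.15,0.15,0,0,0,0,0.15,0.15,0,0,0,0,0.15,0.15,0,0,0,0,0.15,0.15,0,0,0,0,0.15,0.15,0,0,0,0,0.15,0.15,0,0,0,0,0.15,0.15,0,0,0,0,0.15,0.15,0],
)

```text
t: 15.92
tool_pos: [0.4572, 0.2297, 0.1623]
ee_rot: [0.707, 0.707, 0.0, 0.001]
force: [-0.4, 0.6, -2.8]
opening: 0.0357
gripper_force: 45.0
```

Call:
play_rows(
  plan=[0,0,0,0.15,-0.15,0,0,0,0,0.15,-0.15,0,0,0,0,0.15,-0.15,0,0,0,0,0.15,-0.15,0,0,0,0,0.15,-0.15,0,0,0,0,0.15,-0.15,0,0,0,0,0.15,-0.15,0,0,0,0,0.15,-0.15,0,0,0,0,0.15,-0.15,0,0,0,0,-0.15,0.15,0,0,0,0,-0.15,0.15,0,0,0,0,-0.15,0.15,0,0,0,0,-0.15,0.15,0,0,0,0,-0.15,0.15,0,0,0,0,-0.15,0.15,0,0,0,0,-0.15,0.15,0,0,0,0,-0.15,0.15,0,0,0,0,-0.15,0.15,0,0,0,0,-0.15,0.15,0,0,0,0,-0.15,0.15,0],
)

```text
t: 17.58
tool_pos: [0.4556, 0.2289, 0.1614]
ee_rot: [0.668, 0.668, 0.329, 0.001]
force: [-1.1, 0.1, -4.5]
opening: 0.0358
gripper_force: 45.0
```

Call:
play_rows(
  plan=[0,0,0,0.15,-0.15,0,0,0,0,0.15,-0.15,0,0,0,0,0.15,-0.15,0,0,0,0,0.15,-0.15,0,0,0,0,0.15,-0.15,0,0,0,0,0.15,-0.15,0,0,0,0,0.15,-0.15,0,0,0,0,0.15,-0.15,0],
)

```text
t: 18.25
tool_pos: [0.4568, 0.2295, 0.162]
ee_rot: [0.707, 0.707, 0.001, 0.0]
force: [-0.3, -0.1, -3.6]
opening: 0.0355
gripper_force: 45.0
```

```bash
python3 -c "
from h import *
f=[]
for i in range(10):
  read_camera('top');o=get_obs();f.append(o['force'])
print(np.mean(f,0),np.std(f,0),o['t'],o['tool_pos'],o['opening'],o['joints'].round(2));rel([.457,.23,.162],0)
a=snap('side','s3.png')['img'];b=snap('top','t3.png')['img']
cv2.imwrite('pics/s3c.png',np.hstack([cv2.resize(a[240:480,240:520],(400,343)),cv2.resize(b[200:388,110:329],(400,343))])[:,:,::-1])
"
```

```text
[-0.09049581  0.02606294 -3.41200812] [0.37075762 0.53894395 0.34974229] 18.75 [0.45739863 0.22925837 0.16178674] 0.0356441533419278 [ 0.24 -0.04  1.95  0.    1.23  0.24]
[ 0.003 -0.002 -0.001  0.    -0.    -0.   ]
```

View pics/s3c.png

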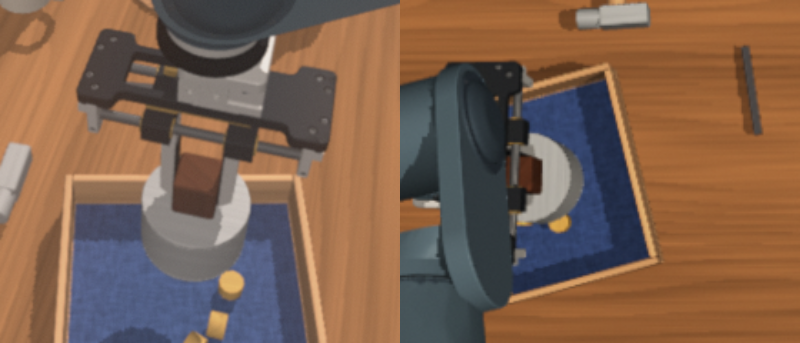

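Three blanks now show in the side crop at about (231,285), (217,325) and (197,338). The load fell from about 5.1 N to 3.4 N. I'll rock once more to confirm it gets no lighter.

Call:
play_rows(
  plan=[0,0,0,0.2,0,0,0,0,0,0.2,0,0,0,0,0,0.2,0,0,0,0,0,0.2,0,0,0,0,0,0.2,0,0,0,0,0,0.2,0,0,0,0,0,0,0.2,0,0,0,0,0,0.2,0,0,0,0,0,0.2,0,0,0,0,0,0.2,0,0,0,0,0,0.2,0,0,0,0,0,0.2,0,0,0,0,0,0.2,0,0,0,0,0,0,0,0,0,0,0,0,0,0,0,0,0,0,0,0,0,0,0,0,0,0,0,0,0,0,0,0,0,0,0,0,0],
)

```text
t: 20.43
tool_pos: [0.4572, 0.2325, 0.1634]
ee_rot: [0.705, 0.709, 0.001, 0.002]
force: [-0.6, 0.8, -3.2]
opening: 0.0357
gripper_force: 45.0
```

```bash
python3 -c "
from h import *
f=[]
for i in range(10):
  read_camera('top');o=get_obs();f.append(o['force'])
print(np.mean(f,0),o['t'],o['tool_pos']);rel([.457,.23,.2126],0)
a=snap('side','s4.png')['img']
cv2.imwrite('pics/s4c.png',cv2.resize(a[330:480,280:480],(800,600))[:,:,::-1])
"
```

```text
[-0.06767936 -0.07533128 -3.32171641] 20.9333 [0.45757808 0.22875282 0.16159461]
[ 0.005 -0.002 -0.204 -0.    -0.    -0.001]
```

View pics/s4c.png

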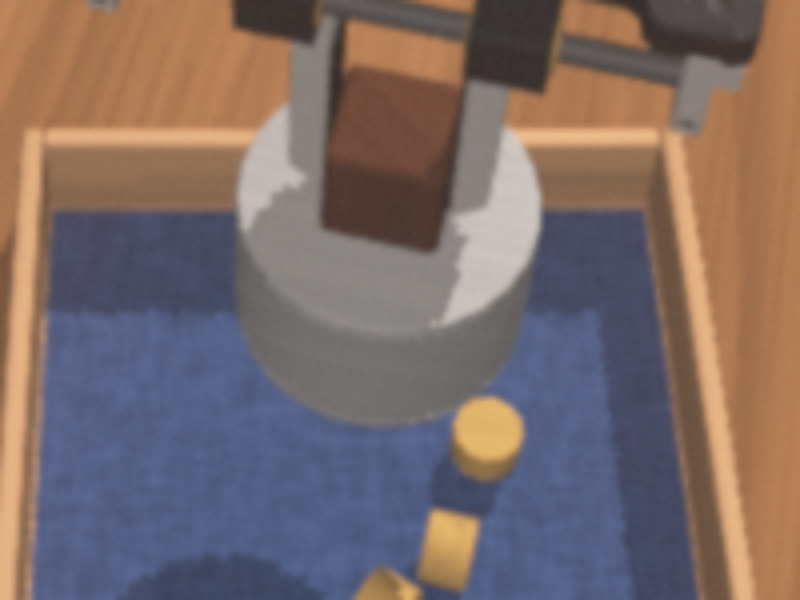

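The enlarged view shows all three blanks in the tray, at (488,437), (450,550) and (388,585). The weight is unchanged at 3.3 N, so the cup is empty. I'll carry it back to the mat.

Call:
play_rows(
  plan=[0,0,-0.05,0,0,0,0,0,-0.12,0,0,0,0,0,-0.18,0,0,0,0,0,-0.2,0,0,0,0,0,-0.2,0,0,0],
)

```text
t: 21.4
tool_pos: [0.4587, 0.2298, 0.2142]
ee_rot: [0.707, 0.707, 0.002, 0.001]
force: [0.3, 0.4, -3.4]
opening: 0.0358
gripper_force: 45.0
```

```bash
python3 -c "
from h import *
rel([.506,.015,.212],-22.5);rel([.556,-.201,.212],-45)"
```

```text
[-0.859  0.19   0.008  0.001 -0.001  0.125]
[-1.723e+00  3.900e-01  8.000e-03  1.000e-03 -1.000e-03  2.500e-01]
```

Call:
play_rows(
  plan=[-0.04,0.009,0,0,0,0.006,-0.11,0.024,0,0,0,0.016,-0.2,0.044,0,0,0,0.03,-0.29,0.064,0,0,0,0.042,-0.38,0.084,0,0,0,0.055,-0.47,0.104,0,0,0,0.068,-0.56,0.124,0,0,0,0.082,-0.65,0.144,0,0,0,0.095,-0.74,0.164,0,0,0,0.108,-0.81,0.18,0,0,0,0.118,-0.85,0.189,0,0,0,0.124,-0.86,0.19,0,0,0,0.125,-0.86,0.19,0,0,0,0.125],
)

```text
t: 22.48
tool_pos: [0.5043, 0.014, 0.2109]
ee_rot: [0.832, 0.555, -0.0, -0.001]
force: [1.0, 0.2, -2.8]
opening: 0.0356
gripper_force: 45.0
```

```bash
python3 -c "
from h import *
rel([.556,-.201,.212],-45)"
```

```text
[-0.715  0.521 -0.005 -0.     0.     0.124]
```

Call:
play_rows(
  plan=[-0.03,0.022,0,0,0,0.005,-0.09,0.066,0,0,0,0.015,-0.16,0.117,0,0,0,0.028,-0.23,0.168,0,0,0,0.04,-0.3,0.219,0,0,0,0.052,-0.37,0.27,0,0,0,0.064,-0.44,0.321,0,0,0,0.077,-0.51,0.372,0,0,0,0.089,-0.58,0.423,0,0,0,0.101,-0.65,0.474,0,0,0,0.113,-0.69,0.503,0,0,0,0.12,-0.71,0.518,0,0,0,0.124,-0.715,0.521,0,0,0,0.124,-0.715,0.521,0,0,0,0.124],
)

```text
t: 23.65
tool_pos: [0.5565, -0.2, 0.2115]
ee_rot: [0.923, 0.384, -0.0, -0.0]
force: [-0.4, 0.1, -3.8]
opening: 0.0358
gripper_force: 45.0
```

```bash
python3 -c "
from h import *
for _ in range(4): read_camera('top')
rel([.556,-.201,.0742],-45)
a=snap('side','s5.png')['img']
cv2.imwrite('pics/s5c.png',cv2.resize(a[90:290,220:500],(784,560))[:,:,::-1])"
```

```text
[-0.005  0.003  0.55  -0.    -0.     0.001]
```

View pics/s5c.png

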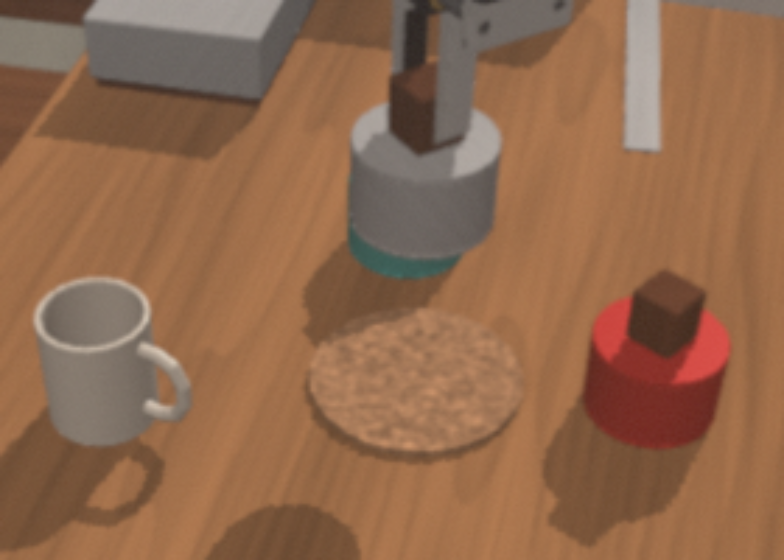

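The cup hangs level above the empty mat, whose centre is at about (416,380). I'll lower it in two stages, ending slowly.

Call:
play_rows(
  plan=[0,0,0.03,0,0,0,0,0,0.09,0,0,0,0,0,0.16,0,0,0,0,0,0.23,0,0,0,0,0,0.3,0,0,0,0,0,0.37,0,0,0,0,0,0.43,0,0,0,0,0,0.47,0,0,0,0,0,0.49,0,0,0,0,0,0.5,0,0,0,0,0,0.505,0,0,0,0,0,0.51,0,0,0,0,0,0.51,0,0,0],
)

```text
t: 24.98
tool_pos: [0.5571, -0.2009, 0.0849]
ee_rot: [0.923, 0.384, 0.0, 0.001]
force: [0.4, -0.3, -3.4]
opening: 0.0357
gripper_force: 45.0
```

Call:
play_rows(
  plan=[0,0,0.004,0,0,0,0,0,0.008,0,0,0,0,0,0.012,0,0,0,0,0,0.016,0,0,0,0,0,0.019,0,0,0,0,0,0.022,0,0,0,0,0,0.025,0,0,0,0,0,0.028,0,0,0,0,0,0.03,0,0,0,0,0,0.032,0,0,0,0,0,0.032,0,0,0,0,0,0.032,0,0,0],
)

```text
t: 25.98
tool_pos: [0.5566, -0.2006, 0.0762]
ee_rot: [0.923, 0.384, 0.0, -0.0]
force: [0.5, 0.4, -3.6]
opening: 0.036
gripper_force: 45.0
```

```bash
python3 -c "
from h import *
f=[]
for _ in range(6): read_camera('top');f.append(get_obs()['force'])
print(np.mean(f,0));rel([.556,-.201,.0742],-45)"
```

```text
[ 0.02848082 -0.17211142 -3.29869984]
[-0.003 -0.001  0.008  0.    -0.     0.001]
```

Not in contact yet, so I'll creep down.

Call:
play_rows(
  plan=[0,0,0.002,0,0,0,0,0,0.004,0,0,0,0,0,0.006,0,0,0,0,0,0.007,0,0,0,0,0,0.008,0,0,0,0,0,0.008,0,0,0,0,0,0.008,0,0,0],
)

```text
t: 26.87
tool_pos: [0.5566, -0.2006, 0.0742]
ee_rot: [0.923, 0.384, -0.0, -0.0]
force: [0.2, -0.2, -2.7]
opening: 0.0354
gripper_force: 45.0
```

```bash
python3 -c "
from h import *
f=[]
for _ in range(6): read_camera('top');f.append(get_obs()['force'])
print(np.mean(f,0));rel([.556,-.201,.0742],-45)"
```

```text
[-0.24602984  0.20607098 -2.62002899]
[-0.003 -0.001  0.    -0.     0.     0.001]
```

Call:
play_rows(
  plan=[0,0,0.001,0,0,0,0,0,0.002,0,0,0,0,0,0.003,0,0,0,0,0,0.003,0,0,0,0,0,0.003,0,0,0,0,0,0.003,0,0,0],
)

```text
t: 27.67
tool_pos: [0.5567, -0.2006, 0.0742]
ee_rot: [0.923, 0.384, -0.0, -0.0]
force: [-2.5, 2.4, 5.4]
opening: 0.0355
gripper_force: 45.0
```

```bash
python3 -c "
from h import *
f=[]
for _ in range(6): read_camera('top');f.append(get_obs()['force'])
print(np.mean(f,0));rel([.556,-.201,.0742],-45)"
```

```text
[-3.60242911  2.45177813  5.4291678 ]
[-0.003 -0.001 -0.    -0.     0.     0.001]
```

The cup now stands on the mat, so I'll open the gripper and retreat upward.

Call:
play_rows(
  plan=[0,0,0,0,0,0,0,0,0,0,0,0,0,0,0,0,0,0,0,0,0,0,0,0,0,0,0,0,0,0,0,0,0,0,0,0,0,0,0,0,0,0,0,0,0,0,0,0,0,0,0,0,0,0,0,0,0,0,0,0],
  claw=-1,
)

```text
t: 28.8
tool_pos: [0.5566, -0.2006, 0.0734]
ee_rot: [0.923, 0.384, 0.0, 0.0]
force: [0.4, -0.6, -0.7]
opening: 0.0936
gripper_force: 0.0
```

Call:
play_rows(
  plan=[0,0,-0.03,0,0,0,0,0,-0.09,0,0,0,0,0,-0.17,0,0,0,0,0,-0.26,0,0,0,0,0,-0.36,0,0,0,0,0,-0.46,0,0,0,0,0,-0.54,0,0,0,0,0,-0.58,0,0,0,0,0,-0.6,0,0,0,0,0,-0.6,0,0,0,0,0,-0.6,0,0,0],
)

```text
t: 29.72
tool_pos: [0.5561, -0.2003, 0.2223]
ee_rot: [0.923, 0.384, -0.001, -0.001]
force: [-0.4, 0.5, -0.7]
opening: 0.094
gripper_force: 0.0
```

```bash
python3 -c "
from h import *
b=snap('top','t6.png')['img'];a=snap('side','s6.png')['img'];print(get_obs()['opening'],get_obs()['force'])
cv2.imwrite('pics/f6.png',np.hstack([cv2.resize(a[90:480,220:500],(400,557)),cv2.resize(b[100:380,130:330],(400,557))])[:,:,::-1])"
```

```text
0.09417253201078175 [-0.2382833  -0.11334251  0.19251055]
```

View pics/f6.png

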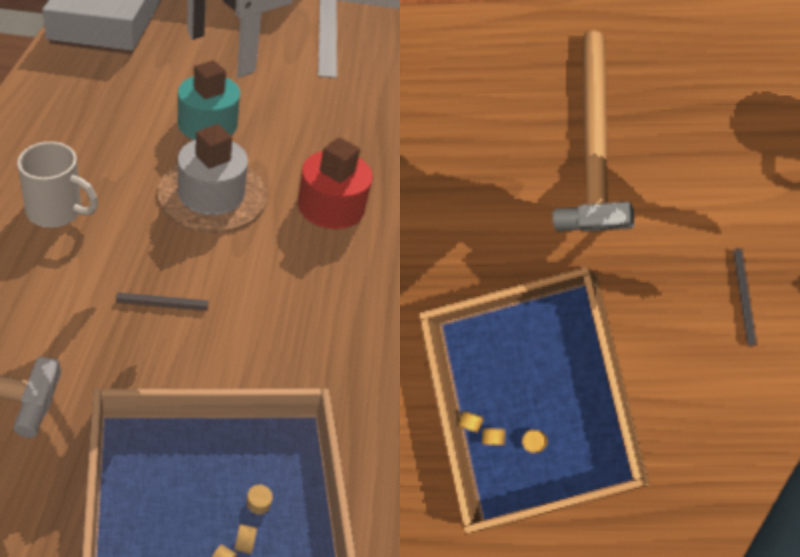

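The cup stands on the mat at about (212,180) in the left half. Three blanks lie in the tray at (470,422), (494,437) and (534,441) in the right half, and the bystanders haven't moved.

```bash
python3 -c "
from station import *
print(sign_off())"
```

```text
the job is handed in; nothing more can be done
None
```

The job is handed in at about 30 s of the 67 s: all three blanks lie in the tray, the empty cup stands upside down on the cork mat with the gripper clear, and the hammer, mug and punch look unmoved.

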